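# Tighten the burner's lock nut with the ratchet spanner

## Robot

A 6-joint arm with a two-finger parallel gripper is mounted at the origin on the work surface. World frame = base frame: x ahead of the robot, y to its left, z up, the work surface at z = 0. Lengths are in m, angles in rad, forces in N, time in s.
With the tool pointing down it reaches from about 0.25 to 0.775 m from the base axis. Payload 4 kg.
Tool frame: the origin (TCP) lies at the very end of the fingers, on their centre line; the grasp point (between the pads) lies 19 mm behind it; z points along the fingers, y is the line along which they close (so a half turn about z gives the same grasp; the last joint's range is limited). The gripper opens to 85 mm and grips with 20 to 120 N. Pads are 22 mm wide; open, the fingers measure 114 mm over their backs; the gripper's body (76 mm by 85 mm) begins 54 mm behind the grasp point. The pads swing forward as they close: fully open they stand 13 mm farther back than shut.
Start: joints at [-1.206, 0.087, 1.371, -0, 1.684, -0.103], TCP at [0.248, -0.491, 0.231] pointing down, gripper open.
Joint ranges: [-3.1, 3.1], [-0.76, 2.03], [0.27, 2.55], [-1.08, 4.22], [0.17, 2.65], [-2.57, 2.57]. Speed limits (rad/s): [2.79, 2.79, 3.14, 3.14, 3.14, 3.14].

## Interface

Orientations are given as a unit quaternion [x, y, z, w].
In Python, from workcell import robot, capture, job, nets gives the robot as it stands. Calls block until the motion is done:
- robot.move_ptp(position, orientation): joint-space move of the TCP to a pose.
- robot.move_l(position, v=0.15, rotation=None, force_limit=None): straight line of the TCP; rotation=None keeps the orientation; v is the mean speed in m/s. With force_limit (N) it stops when the force on the tool has changed by that much, and returns True; else False.
- robot.set_joints(angles): joint-space move.
- robot.set_gripper(opening): opening from 0.0 (shut) to 1.0 (fully open); the grip force is fixed at half the most; returns when the fingers have stopped.
- robot.wait(seconds).
- robot.inverse_kinematics(position, orientation): joint angles nearest the present ones, or None.
- robot.get_obs(): the state.
- capture(name): name is "scene" or "side" or "wrist"; returns a dict with "img" (420x560x3 uint8, blue, green, red), "fx", "fy", "cx", "cy" (pixels), "distortion" ([k1, k2, p1, p2, k3] as OpenCV has them; the pictures are not rectified), "rvec" (rotation vector, rad) and "tvec" (3), from world to camera coordinates, as OpenCV has them; the wrist camera has in their place "T_tool_cam" (4x4, takes a point from camera to tool coordinates, whose origin is the TCP and whose axes are the flange's). Camera axes: x right, y down, z forward; pixel columns grow to the right and rows downward; lengths in m; the calibration is good to about 2 mm. A picture is of the moment at which its call begins: read the wrist's pose just before it. There is no depth.
A pose or a line that the arm cannot do raises robot.IKError and nothing moves.
- job.finish_job(): hands the job in; it is judged then, once.
Trained networks look in a picture, given as the dict that the camera call returned (one of the last four; its "shot" number tells which), for a name from the list of things; names that differ only in an ending like _2 or _b are one class to them, and where a whole thing is asked for, a point or a joint stands for the part that bears it (a point fixed in the world has none). Each returns a list of dicts, best first, with "p" (0 to 1); they miss things now and then, are a little off and sometimes report something else, mostly with a low value. They report only what shows in the picture. A call takes as long as a camera call. They do not tell look-alikes from the thing itself.
- nets.masks_of(picture, query): "mask" (420x560 bool, what is visible of it) and "rect" ([left, top, width, height] in pixels, round what is visible of it).
The state is a dict: "time": time; "joint_pos": joint angles; "dq": joint speeds; "effort": joint torques, N m; "eef_pos": TCP position; "ee_rot": TCP orientation; "contact_force": force on the tool from outside, world axes, zero at the start; "ft_torque": the same for the moment, N m; "finger_gap": opening from 0.0 (shut) to 1.0 (fully open); "finger_force": force on a finger pad.
Only numpy, scipy, OpenCV 4.12 (cv2) and the standard library are available. Lean on these libraries where they do the work, as an engineer would, in place of code of your own. Each camera call takes 0.05 s, during which the arm holds its last target. There are 200 camera calls.

## Task

One burner has been lifted out of the stove and stands on its carrier plate with a ratchet spanner on its brass lock nut, but the spanner's red direction lever is set to loosen: flip it over to tighten. Then swing the handle back and forth to run the nut down clockwise (seen from above) until it is firmly tight, a pull of about 15 N at the middle of the rubber grip and never above 25 N, without forcing the handle against the two brass posts that bound its swing. Let go of the spanner with the lever still at tighten, and leave the pot, lid, funnel, turner and burner cap where they are.

Things in the scene. Friction and masses are not known exactly. Their poses are not given: they have to be found in the camera images.
- burner: Fixed burner on a dark steel carrier plate 165 x 150 mm, 12 mm thick, on the worktop. Origin on the worktop under the nut's vertical axis; z up; x points along the middle of the handle's swing. The plate reaches from 52 mm behind the axis to 112 mm ahead of it.
- post (a point): Top of the brass post on the burner's +y side, 72 mm above the worktop, 10 mm thick, 85 mm from the axis and 0.754 rad from the burner's x; its twin stands mirrored on the -y side. They stop the handle, rigidly, when the spanner's x is 0.60 rad to either side of the burner's x: turn it no more than about 0.55 rad either way.
- spanner: Steel ratchet ring spanner, already on the nut, turning level about the nut's axis; stays where it is left. Origin on the worktop under the axis, x along the handle, z up (y anticlockwise of the handle from above). Ring head 80 mm across, 46 to 64 mm up; shank 16 mm wide. 14 teeth: a click is 0.45 rad, so a stroke may run free for up to 0.45 rad. Swung back it clicks and drags about 2 N.
- grip (a point): Centre of the spanner's black rubber grip, 160 mm from the axis, 55 mm above the worktop; axes as the spanner's. The grip is 24 mm wide, 20 mm high (45 to 65 mm up), from 115 to 205 mm from the axis, with nothing beneath it but the worktop.
- tab (a point): Centre of the top face of the direction lever's upright red thumb tab, 99 mm above the worktop. Tab: 14 mm along the lever, 8 mm thick, lower end 75 mm up, standing over the nut. The lever's flat red bar (72 to 78 mm up) runs from it to a pivot 36 mm away, on the handle side of the head, 48 mm from the nut's axis. Axes are the lever's: x from tab to pivot, z up.
- pawl (a joint): Angle of the direction lever about its vertical pivot (rad): -0.44 fully at loosen (tab about 15 mm to the spanner's -y side), +0.44 fully at tighten (tab about 15 mm to its +y side). A spring snaps it over centre either way; about 2 N sideways on the tab moves it. At tighten it wobbles between about 0.2 and 0.44 as it clicks over the teeth.
- nut: Brass hexagonal lock nut, 36 mm across flats, in the ring head; it only turns about its axis, clockwise from above to tighten. Origin on the worktop under its axis. Starts 1.0 to 1.7 rad short of a hidden spring washer that must be felt. Runs with a drag of 2 to 5 N at mid grip; on the washer the pull rises 2 to 4 N per 0.1 rad of handle swing. Let go when tight, nut and handle spring back 0.1 to 0.3 rad and stay.
- pot: dented aluminium cooking pot, 194 mm across, 100 mm high, two loop handles, standing on a grate; origin at the centre of its underside
- pot_lid: round steel pot lid with a black knob, 198 mm across, 44 mm high over the knob, lying on the worktop; origin at the centre of its underside
- funnel: red plastic funnel standing on its wide mouth, 112 mm across, 110 mm high; origin at the centre of the mouth
- turner: slotted wooden turner lying flat, 275 mm long, 63 mm wide at the blade; origin on its underside near the middle, x towards the blade
- burner_cap: dark round burner cap, 82 mm across, 16 mm high, lying on the worktop; origin at the centre of its underside
Not all that is in view belongs to the job. Several things have the shape of the burner; the one meant has the colours described above.

How it is judged:
By the outcome, as a careful person would: the job done as asked, in the order asked, and still so for the second after the job is handed in, with the robot touching nothing.
It also fails if it takes over 72 s, if anything falls off the work surface, if the arm or the gripper's body presses on something with over 40 N, if the wrist force passes 120 N, or if a joint passes its speed limit or range.

## Working session

There is one attempt and no reset: what is moved stays moved. The work goes in short steps, each a Python script; the robot and the scene stay as the last script left them, time stands still between calls to the robot, and variables do not carry over. Pictures are saved under pics/ and viewed, at most 10 in all, crops included, and the job is handed in when it is done.

```bash
ls; mkdir -p pics
python3 - <<'E'
from workcell import robot, capture, job, nets
import cv2, numpy as np
ims=[]
for n in ("scene","side"):
    p=capture(n); ims.append(p["img"]); cv2.imwrite(f"pics/{n}0.png",p["img"])
    for q in ("burner","spanner","tab","grip","nut"):
        try: print(n,q,[(round(d["p"],2),d["rect"]) for d in nets.masks_of(p,q)][:4])
        except Exception as e: print(q,e)
    print(cv2.Rodrigues(np.array(p["rvec"]))[0].T@-np.array(p["tvec"]).ravel())
o=robot.get_obs(); print(o["time"],o["eef_pos"],o["ee_rot"],o["contact_force"])
E
```

```text
pics
scene burner [(0.75, [392.1, 153.2, 70.7, 68.7]), (0.74, [172.8, 128.4, 76.8, 66.1]), (0.71, [265.1, 239.2, 80.3, 77.4])]
scene spanner [(0.58, [239.0, 242.5, 99.3, 49.6])]
scene tab []
scene grip [(0.68, [238.9, 242.2, 95.3, 50.4])]
scene nut [(0.52, [170.0, 205.4, 32.5, 26.0]), (0.47, [310.2, 267.5, 16.9, 15.4])]
[0.98905828 0.10570557 1.06272264]
side burner [(0.96, [365.8, 192.4, 40.9, 45.0]), (0.91, [194.1, 195.5, 70.3, 53.2]), (0.78, [193.8, 316.6, 86.8, 86.5])]
side spanner [(0.87, [203.5, 180.3, 76.4, 48.2])]
side tab []
side grip [(0.89, [207.3, 183.5, 72.8, 44.8]), (0.73, [323.9, 136.9, 61.7, 41.6])]
side nut [(0.57, [213.4, 206.8, 15.2, 10.9]), (0.26, [191.3, 191.2, 74.2, 60.1])]
[-0.17590452  0.56496797  1.00843298]
0.6 [ 0.24799583 -0.49094527  0.23137721] [ 9.72771186e-01  2.31767588e-01 -9.95698579e-08  7.46455452e-05] [ 0.45683653 -0.00745806  1.11399826]
```

View pics/scene0.png

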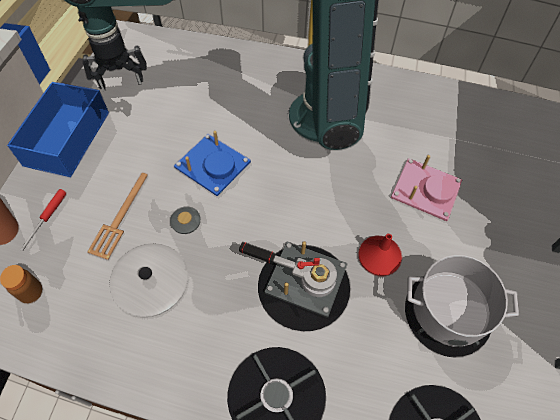

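View pics/side0.png

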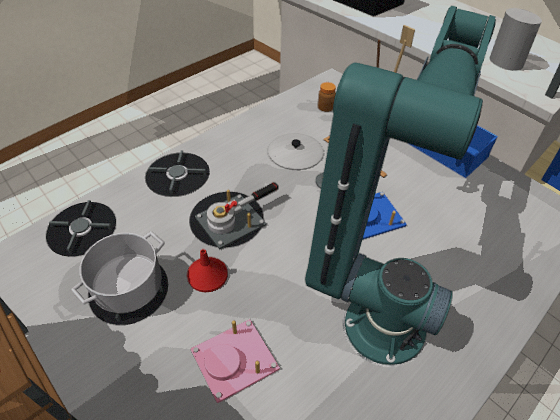

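The scene view shows the dark burner at about (305,280), with the nut at (319,271) and the spanner handle running to the grip end at (240,246). The blue and pink ones are decoys. I'll triangulate roughly, then look from above with the wrist camera.

```bash
cat > h.py <<'E'
from workcell import robot, capture, job, nets
import cv2, numpy as np
from scipy.spatial.transform import Rotation as R
def ray(p,uv,obs=None):
    K=np.array([[p["fx"],0,p["cx"]],[0,p["fy"],p["cy"]],[0,0,1]]); 
    d=np.append(cv2.undistortPoints(np.array([[uv]],float),K,np.array(p["distortion"],float)).ravel(),1)
    if obs is None:
        Rm=cv2.Rodrigues(np.array(p["rvec"]))[0]; return -Rm.T@np.array(p["tvec"]).ravel(), Rm.T@d
    T=np.eye(4); T[:3,:3]=R.from_quat(obs["ee_rot"]).as_matrix(); T[:3,3]=obs["eef_pos"]
    T=T@np.array(p["T_tool_cam"]); return T[:3,3],T[:3,:3]@d
def onplane(p,uv,z,obs=None):
    o,d=ray(p,uv,obs); return o+d*(z-o[2])/d[2]
def down(yaw):  # tool z down; tool x at world angle yaw
    return (R.from_euler("z",yaw)*R.from_euler("x",np.pi)).as_quat()
E
python3 - <<'E'
from h import *
p=capture("scene")
print("nut",onplane(p,(320,271),.066),"end",onplane(p,(240,246),.055),"post",onplane(p,(304,242),.072),onplane(p,(285,285),.072))
p=capture("side")
print("nut",onplane(p,(219,212),.066),"end",onplane(p,(277,186),.055))
print(down(0), np.array(p.get("T_tool_cam",0)))
w=capture("wrist"); print(np.array(w["T_tool_cam"]).round(3),w["fx"])
E
```

```text
nut [0.53905233 0.10189746 0.066     ] end [ 0.51886456 -0.10189355  0.055     ] post [0.47674356 0.04845286 0.072     ] [0.59665918 0.03102439 0.072     ]
nut [0.5437841  0.10344635 0.066     ] end [ 0.51745502 -0.10316636  0.055     ]
[1.000000e+00 0.000000e+00 0.000000e+00 6.123234e-17] 0
[[-0.001 -0.952 -0.307  0.078]
 [ 1.    -0.    -0.002 -0.001]
 [ 0.001 -0.307  0.952 -0.143]
 [ 0.     0.     0.     1.   ]] 319.1317452973019
```

Run:
```python
from h import *
robot.move_ptp([0.535,0.055,0.27],down(1.47)); 
o=robot.get_obs(); w=capture("wrist"); print(o["time"],o["eef_pos"],o["joint_pos"])
np.save("o1.npy",np.r_[o["eef_pos"],o["ee_rot"]])
for q in ("spanner","nut","tab","grip","post","burner"):
    print(q,[(round(d["p"],2),d["rect"]) for d in nets.masks_of(w,q)][:3])
cv2.imwrite("pics/w1.png",w["img"])
robot.set_gripper(0.0); print(robot.get_obs()["time"])
```

```text
2.9583 [0.53506943 0.05409601 0.26984063] [-4.44134688e-03  5.59361024e-02  1.32831443e+00 -4.01401108e-04
  1.75759934e+00  9.77739692e-02]
spanner [(0.97, [245.6, 100.6, 73.1, 201.0])]
nut [(0.78, [265.9, 121.2, 33.4, 37.1])]
tab [(0.57, [262.3, 149.6, 29.5, 43.1])]
grip [(0.88, [245.0, 103.8, 72.7, 202.2]), (0.23, [263.3, 121.5, 40.2, 37.2])]
post [(0.92, [221.9, 89.8, 123.6, 133.6]), (0.75, [1.0, 0.9, 34.4, 45.8]), (0.58, [85.9, 326.3, 104.9, 87.2])]
burner [(0.94, [218.5, 89.9, 129.9, 135.1]), (0.71, [92.8, 327.7, 98.4, 85.8]), (0.35, [231.5, 354.3, 44.7, 18.2])]
4.075
```

View pics/w1.png

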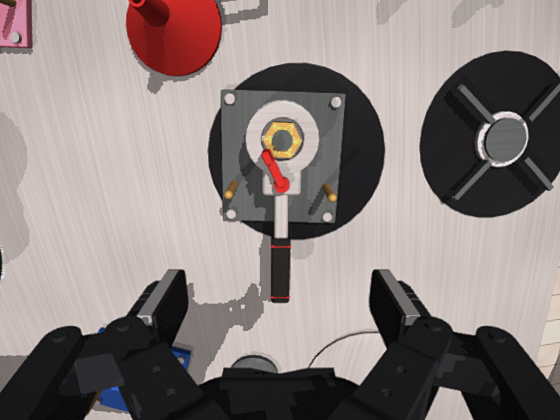

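Wrist view: nut at (282,140), tab at about (266,153), pivot at (282,185), grip from (281,246) to (280,299), post tops at about (231,183) and (331,184). I'll convert these.

Run:
```python
from h import *
w=capture("wrist"); a=np.load("o1.npy"); o=dict(eef_pos=a[:3],ee_rot=a[3:])
P={}
for n,uv,z in (("nut",(282.5,140),.068),("tab",(266,154),.099),("pivot",(282,184.5),.078),("g1",(281,246),.065),("g2",(280,299),.065),("pA",(232,182),.072),("pB",(330,184),.072)):
    P[n]=onplane(w,uv,z,o); print(n,P[n].round(4))
n=P["nut"]
for k in P:
    d=(P[k]-n)[:2]; print(k,"r",np.hypot(*d).round(4),"ang",np.arctan2(d[1],d[0]).round(3))
c=cv2.resize(w["img"][90:310,180:390],None,fx=3,fy=3)[:600]
```

```text
nut [0.5431 0.1016 0.068 ]
tab [0.5257 0.0927 0.099 ]
pivot [0.5379 0.0558 0.078 ]
g1 [ 0.5292 -0.0214  0.065 ]
g2 [ 0.5206 -0.0941  0.065 ]
pA [0.4838 0.0628 0.072 ]
pB [0.5901 0.0497 0.072 ]
nut r 0.0 ang 0.0
tab r 0.0196 ang -2.67
pivot r 0.0461 ang -1.684
g1 r 0.1238 ang -1.684
g2 r 0.197 ang -1.686
pA r 0.0709 ang -2.562
pB r 0.0701 ang -0.836
```

Run:
```python
from h import *
q=down(1.457)
robot.move_ptp([0.488,0.086,0.15],q)
robot.move_l([0.488,0.086,0.084],v=0.1)
b=np.array(robot.get_obs()["contact_force"])
hit=False
for x in np.arange(.498,.5421,.004):
    hit=robot.move_l([x,0.086+0.0,0.084],v=0.05,force_limit=8)
    o=robot.get_obs(); print(round(x,3),(np.array(o["contact_force"])-b).round(1),o["eef_pos"].round(4))
    if hit: break
robot.move_l([o["eef_pos"][0]-.02,0.086,0.084],v=0.1)
robot.move_l([o["eef_pos"][0]-.02,0.086,0.16],v=0.15)
robot.set_gripper(0.45); o=robot.get_obs(); print(o["time"],o["finger_gap"])
robot.move_ptp([0.535,0.055,0.27],q)
o=robot.get_obs(); w=capture("wrist"); np.save("o2.npy",np.r_[o["eef_pos"],o["ee_rot"]])
for n,uv in (("pA",(226,196)),("pB",(335,197))): 
    a=np.load("o1.npy"); P=onplane(w,uv,.072,dict(eef_pos=a[:3],ee_rot=a[3:])); d=P[:2]-[.5431,.1016]; print(n,P.round(4),np.hypot(*d),np.arctan2(d[1],d[0]))
cv2.imwrite("pics/w2.png",cv2.resize(w["img"][80:400,130:430],None,fx=1.8,fy=1.8)); print(o["time"])
```

```text
0.498 [-2.1 -0.4  1. ] [0.4986 0.086  0.0844]
0.502 [-2.4 -0.8 -0. ] [0.5022 0.086  0.084 ]
0.506 [-1.3  0.3  1. ] [0.5062 0.086  0.084 ]
0.51 [-3.2 -0.3  0.7] [0.5096 0.0861 0.0837]
0.514 [-3.5 -0.3  0.6] [0.5141 0.086  0.0838]
0.518 [-2.4  0.2  1.2] [0.5184 0.0859 0.0841]
0.522 [-2.4  0.8  1. ] [0.5226 0.0859 0.0842]
0.526 [-1.3 -0.2  0.2] [0.5266 0.0859 0.0842]
0.53 [-2.3  0.2 -0.4] [0.5303 0.086  0.0841]
0.534 [-2.1 -0.7  1. ] [0.5342 0.086  0.084 ]
0.538 [-3.5 -0.5  0.8] [0.5377 0.086  0.0838]
0.542 [-11.1   0.2   4.7] [0.5389 0.0862 0.0835]
10.1167 0.45629605654315136
pA [0.4749 0.0479 0.072 ] 0.08684962693839172 -2.474292344593623
pB [0.5948 0.0343 0.072 ] 0.08484969353496029 -0.9151619109393044
10.65
```

View pics/w2.png

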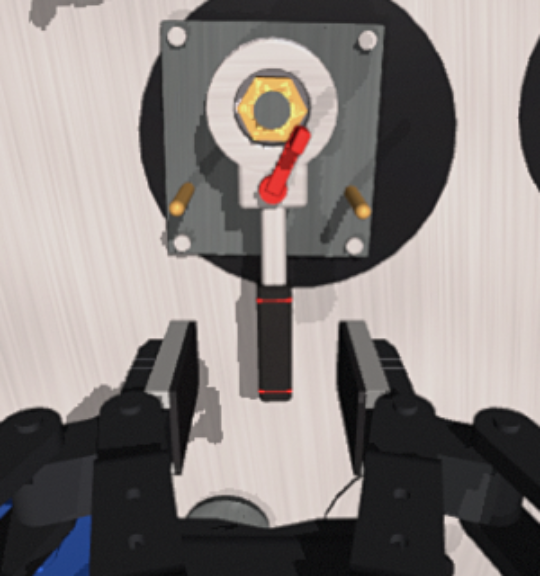

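The lever is now at tighten: the tab is on the +y side, at (300,140) in the crop. The posts bisect at -1.69 rad. Next I straddle the grip, swing back and do a first driving stroke.

```bash
cat > s.py <<'E'
from h import *
C=np.array([.5431,.1016]); M=-1.69; r=.160; Z=.035
def pose(th): return [*(C+r*np.array([np.cos(th),np.sin(th)])),Z], down(th+np.pi)
def ft(th,b,n=8):
    fs=[]
    for _ in range(n): fs.append(robot.get_obs()["contact_force"]); robot.wait(.02)
    f=np.mean(fs,0)-b; return f@[-np.sin(th),np.cos(th),0], f@[np.cos(th),np.sin(th),0]
def now():
    o=robot.get_obs(); d=o["eef_pos"][:2]-C; return np.arctan2(d[1],d[0])-M
def go(phi,v,lim):
    p,q=pose(M+phi); return robot.move_l(p,v=v,rotation=q,force_limit=lim)
def back(top,b):
    a=now()
    for phi in np.linspace(a,top,max(2,int(np.ceil((top-a)/.18))+1))[1:]:
        if go(phi,.12,14): print("back stopped",now()); break
    print("back at",round(now(),3),np.round(ft(M+phi,b,4),1))
def drive(bot,b,target):
    F=0; phi=now(); log=[]
    while phi>bot+1e-3:
        phi=max(bot,phi-(.1 if F<6.5 else .05 if F<11.5 else .025))
        h=go(phi,.07,9); F,rad=ft(M+phi,b,4 if F<11 else 8)
        log.append((round(now(),2),round(F,1),round(rad,1),int(h)))
        if h: phi=now()
        if F>=target or (h and F<6): break
    print(log); return F
E
python3 - <<'E'
from s import *
p,q=pose(M+.005)
robot.move_ptp([p[0],p[1],.13],q); robot.wait(.2)
b=np.mean([(robot.wait(.02),robot.get_obs()["contact_force"])[1] for _ in range(10)],0); np.save("b.npy",b); print(b)
print(robot.move_l(p,v=.1,force_limit=8)); robot.set_gripper(.36)
o=robot.get_obs(); print(o["time"],o["finger_gap"],o["finger_force"],ft(M,b),o["eef_pos"])
back(.53,b); print(drive(-.55,b,15.3)); print(robot.get_obs()["time"])
E
```

```text
[-0.09826267  0.05479645  0.28401715]
False
13.1667 0.35940257222891453 0.0 (np.float64(0.31640675939677293), np.float64(0.23543966122705826)) [ 0.52527698 -0.05743813  0.03565037]
back at 0.523 [-0.3  0.4]
[(np.float64(0.42), np.float64(-0.2), np.float64(0.1), 0), (np.float64(0.33), np.float64(1.8), np.float64(0.2), 0), (np.float64(0.22), np.float64(2.7), np.float64(-0.2), 0), (np.float64(0.12), np.float64(2.6), np.float64(-0.7), 0), (np.float64(0.02), np.float64(2.5), np.float64(-1.4), 0), (np.float64(-0.08), np.float64(2.7), np.float64(-1.4), 0), (np.float64(-0.18), np.float64(2.1), np.float64(-0.9), 0), (np.float64(-0.28), np.float64(2.5), np.float64(-1.7), 0), (np.float64(-0.38), np.float64(2.2), np.float64(-1.8), 0), (np.float64(-0.48), np.float64(2.8), np.float64(-1.6), 0), (np.float64(-0.55), np.float64(3.4), np.float64(-2.1), 0)]
3.393625738273847
19.3417
```

Run:
```python
from s import *
b=np.load("b.npy")
for i in range(2):
    back(.55,b); F=drive(-.55,b,15.3); print(F,robot.get_obs()["time"])
    if F>=15: break
```

```text
back at 0.544 [-0.5  0.2]
[(np.float64(0.44), np.float64(-0.5), np.float64(0.1), 0), (np.float64(0.35), np.float64(2.2), np.float64(0.3), 0), (np.float64(0.24), np.float64(1.7), np.float64(0.2), 0), (np.float64(0.14), np.float64(2.5), np.float64(-0.5), 0), (np.float64(0.04), np.float64(2.1), np.float64(-0.8), 0), (np.float64(-0.06), np.float64(2.6), np.float64(-0.9), 0), (np.float64(-0.16), np.float64(2.4), np.float64(-1.2), 0), (np.float64(-0.26), np.float64(3.0), np.float64(-1.9), 0), (np.float64(-0.35), np.float64(4.3), np.float64(-2.1), 0), (np.float64(-0.45), np.float64(7.1), np.float64(-2.7), 0), (np.float64(-0.49), np.float64(9.8), np.float64(-2.7), 0), (np.float64(-0.53), np.float64(10.5), np.float64(-2.7), 0)]
10.457719001050995 27.0083
back at 0.547 [0.5 0. ]
[(np.float64(0.44), np.float64(-1.0), np.float64(0.2), 0), (np.float64(0.35), np.float64(-1.4), np.float64(-0.1), 0), (np.float64(0.25), np.float64(-0.2), np.float64(-0.1), 0), (np.float64(0.15), np.float64(1.7), np.float64(0.2), 0), (np.float64(0.06), np.float64(7.2), np.float64(-0.6), 0), (np.float64(0.01), np.float64(7.2), np.float64(-1.0), 0), (np.float64(-0.03), np.float64(10.1), np.float64(-0.7), 0), (np.float64(-0.08), np.float64(10.9), np.float64(-1.1), 0), (np.float64(-0.12), np.float64(12.7), np.float64(-1.3), 0), (np.float64(-0.15), np.float64(13.8), np.float64(-1.2), 0), (np.float64(-0.17), np.float64(13.9), np.float64(-1.6), 0), (np.float64(-0.19), np.float64(14.7), np.float64(-1.6), 0), (np.float64(-0.22), np.float64(15.9), np.float64(-1.6), 0)]
15.868315590304132 34.5417
```

Run:
```python
from s import *
b=np.load("b.npy")
go(now()-.02,.05,9); print("final",ft(M+now(),b,10))
phi=now()
for _ in range(14):
    phi+=.03; go(phi,.05,20); F,_r=ft(M+phi,b,6); print(round(now(),2),round(F,1))
    if F<0.6: break
robot.set_gripper(.6)
p=robot.get_obs()["eef_pos"]; print(robot.move_l([p[0],p[1],.15],v=.12,force_limit=10))
robot.move_ptp([0.535,0.055,0.27],down(1.457))
w=capture("wrist"); cv2.imwrite("pics/w3.png",w["img"]); print(robot.get_obs()["time"])
```

```text
final (np.float64(15.707685057590151), np.float64(-1.1659704629696173))
-0.13 12.0
-0.1 10.2
-0.08 8.5
-0.05 7.8
-0.02 6.5
0.0 6.0
0.03 5.1
0.05 4.0
0.07 4.1
0.1 2.5
0.13 1.8
0.16 0.3
False
41.475
```

View pics/w3.png

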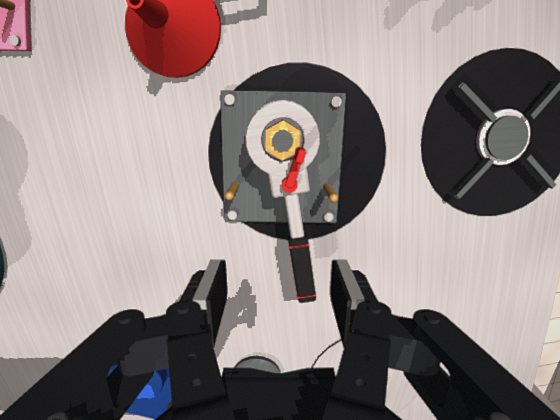

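The lever sits about 0.45 rad to the tighten side, with the pivot at (289,186) and the tab at (300,153). The handle is at rest between the posts and the gripper is clear of it.

```bash
python3 -c "
from h import *
print(job.finish_job())"
```

```text
the job is handed in; nothing more can be done
None
```

I flipped the lever to tighten and ran the nut down onto its spring washer, to a measured pull of about 16 N at mid grip. I then let go of the spanner, with the lever still at tighten, and handed the job in at about 41 s; no verdict came back.

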